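Find a filler bar's balance point and set its hanger saddle there

TASK

Gently push the aluminium filler bar along the deck of the balancing stand, nozzle end first and without lifting it, until it has only just tipped over the deck's edge onto the low rest and stays tipped when you let go. Then take the dark steel hanger saddle and set it gently astride the bar, square and fully down, centred right over the deck's edge, leaving the bar just tipped. Leave the cup, the ring cutter and the jar alone.

Things in the scene. Friction and masses are not known exactly. Their poses are not given: they have to be found in the camera images.
- stand: Balancing stand, fixed: dark steel base plate 370 x 90 x 8 mm carrying a white plastic deck block, 60 mm wide, top 40 mm above the table. Origin on the table right below the deck's edge; x = slide direction (level), z up. The deck runs from x = -200 mm to the edge at x = 0. Two guide strips on it, 8 mm high, 7 mm thick, x = -170 to -50 mm, form a 34 mm channel along y = 0.
- rest: The low rest: steel block on the stand's base plate ahead of the edge, 16 mm (x) by 50 mm, its top 30 mm above the table, 10 mm lower than the deck. Origin at the middle of its underside, 8 mm above the table, 100 mm ahead of the edge. The bar tips about 0.09 rad nose down onto it. Just tipped: the rest carries under 0.6 N, so the balance point is under about 9 mm past the edge.
- edge (a point): Middle of the deck's sharp front edge, the fulcrum, 40 mm above the table. Axes as the stand's. Deck and bar are slippery on each other: pushing the bar takes 1 to 3 N. Push and press with less than 15 N.
- bar: Filler bar, loose: closed aluminium tube 360 mm long (x), 30 mm wide (y), 28 mm high (z), 0.65 kg, lying in the deck's channel. Origin at the middle of its underside, x along the bar to its nozzle end, same way as the stand's x. An unseen heavy block inside puts the balance point anywhere within 32 mm either side of the middle. It starts level, its middle 80 to 120 mm behind the edge.
- bar_tail (a point): Middle of the bar's plain flat tail face, where to push: 180 mm behind the bar's middle, 14 mm above its underside. The face rises about 20 mm when the bar tips. Friction of a pressing finger can hold up or help the tipping a little: push a few mm at a time, and back the finger off or pause to see whether the bar tips.
- bar_nozzle (a point): Top of the nozzle, an upright steel stub 18 mm in diameter and 16 mm high on the bar's top face, 150 mm ahead of the bar's middle. A bar pushed too far can be pushed back from this end.
- saddle: Hanger saddle, loose, dark steel, 45 g, upright on the table: upside-down channel 36 mm long (x), 44 mm wide (y), two 4 mm legs 16 mm long with 36 mm between them, a 5 mm top plate, and on it an upright tab to grip, 10 mm thick (x), 26 mm wide (y), 21 to 56 mm above the legs' ends. Origin midway between the legs' lower ends, z up.
- saddle_mid (a point): Middle of the underside of the saddle's top plate, 16 mm above the saddle's origin: the face that rests on the bar's top. Set on the bar, the saddle's x lies along the bar (either way round), its legs straddle the bar's width and its origin is 12 mm above the bar's underside.
- cup: Bystander: open steel cup, 64 mm in diameter, 60 mm high, origin at the middle of its underside.
- cutter: Bystander: steel pastry ring cutter, 66 mm in diameter, 40 mm high, origin at the middle of its underside.
- jar: Bystander: jar with a white cap, 70 mm in diameter, 100 mm high, origin at the middle of its underside.
There are look-alikes about, which are no part of the job. What is shaped like the saddle but pink is not meant.

How it is judged:
By the outcome, as a careful person would: the job done as asked, in the order asked, and still so for the second after the job is handed in, with the robot touching nothing.
It also fails if it takes over 72 s, if anything falls off the work surface, if the arm or the gripper's body presses on something with over 40 N, if the wrist force passes 120 N, or if a joint passes its speed limit or range.

ROBOT

A 6-joint arm with a two-finger parallel gripper is mounted at the origin on the work surface. World frame = base frame: x ahead of the robot, y to its left, z up, the work surface at z = 0. Lengths are in m, angles in rad, forces in N, time in s.
With the tool pointing down it reaches from about 0.375 to 0.9 m from the base axis. Payload 3.1 kg.
Tool frame: the origin (TCP) lies midway between the tips of the shut fingers; the grasp point (between the pads) lies 19 mm behind it; z points along the fingers, y is the line along which they close (so a half turn about z gives the same grasp; the last joint's range is limited). The gripper opens to 87 mm and grips with 3 to 60 N. Pads are 19 mm wide; open, the fingers measure 117 mm over their backs; the gripper's body (75 mm by 190 mm) begins 51 mm behind the grasp point.
Start: joints at [-1.298, 0.527, 1.433, -0, 1.181, -0.178], TCP at [0.273, -0.562, 0.223] pointing down, gripper open.
Joint ranges: [-3.08, 3.08], [-0.75, 2.2], [0.22, 2.44], [-1.43, 4.57], [0, 2.65], [-2.85, 2.85]. Speed limits (rad/s): [2.79, 2.79, 3.14, 3.14, 3.14, 3.14].

INTERFACE

Orientations are given as a unit quaternion [w, x, y, z].
In Python, from bench import observe, read_camera, sign_off gives the robot as it stands.
- The arm moves only by the tool drive_tool, never from a script. Its argument "series" is a list that holds one entry, the list of rows, each a list of 4 numbers: the shift along the tool's x, y, z in mm, then the turn about the tool's z in degrees. A call has 1 to 12 rows; each row shifts and turns the commanded pose from where the row before left it, along the tool's axes as they then stand; what a row does not reach is not made up. A row lasts 1/10 s, in which the tool goes at most 50 mm and 8.59 degrees, less where a joint would pass 70% of its speed; a pose out of reach is approached as far as the arm can. A call is refused whole if a number of a shift passes 50 or a number of a turn 8.59, either way. A call with a gripper value outside its range is refused whole. "claw" is the finger opening in mm, from 0 to 87, set as the call begins (left out, the last holds). The fingers move at their own pace and stop on an object; "force" is the grip in N (left out, the last holds). Time passes only in rows, so rows that do not move let the fingers close. It gives the time, the measured TCP pose, the force, the opening and the grip force at its end, in the units of the state.
- observe(): the state, without advancing time (a new reading comes with each control period).
- read_camera(name): name is "side" or "top" or "wrist"; returns a dict with "frame" (420x560x3 uint8, red, green, blue), "z_map" (420x560 float32, m along the optical axis (not along the pixel's ray), 0 where there is no reading), "camera_matrix" (3x3 intrinsics, pixels), "dist" ([k1, k2, p1, p2, k3] as OpenCV has them; the pictures are not rectified), "cam_to_world" (4x4, takes a point from camera to world coordinates); the wrist camera has in their place "tool_from_camera" (4x4, takes a point from camera to tool coordinates, whose origin is the TCP and whose axes are the flange's). Camera axes: x right, y up, looking along -z (the intrinsics and any distortion apply to the point x, -y, -z); pixel columns grow to the right and rows downward; lengths in m; the calibration is good to about 2 mm. A picture is of the moment at which its call begins: read the wrist's pose just before it.
- sign_off(): hands the job in; it is judged then, once.
The state is a dict: "t": time; "joints": joint angles; "qvel": joint speeds; "joint_torque": joint torques, N m; "position": TCP position; "eef_rot": TCP orientation; "ft_force": force on the tool from outside, world axes, zero at the start; "moment": the same for the moment, N m; "opening": opening from 0.0 (shut) to 1.0 (fully open); "finger_force": force on a finger pad.
Only numpy, scipy, OpenCV 4.12 (cv2) and the standard library are available. Lean on these libraries where they do the work, as an engineer would, in place of code of your own. Each camera call takes 0.05 s, during which the arm holds its last target. There are 200 camera calls.

## Working session

There is one attempt and no reset: what is moved stays moved. The work goes in short steps, Python scripts to look and compute and a tool call to move; the robot and the scene stay as the last step left them, time stands still between calls to the robot, and variables do not carry over. Pictures are saved under pics/ and viewed, at most 10 in all, crops included, and the job is handed in when it is done.

Besides the shell and the picture viewer there is one more tool, called as name(argument=value, ...) on one line, values as JSON. drive_tool: Moves the arm, as the interface text tells. Its arguments: {"type":"object","properties":{"series":{"type":"array"},"claw":{"type":"number"},"force":{"type":"number"}},"required":["series"]}

```bash
mkdir -p pics; cat > h.py <<'E'
import numpy as np, cv2, pickle
from bench import observe, read_camera, sign_off
from scipy.spatial.transform import Rotation as R
def cam(name):
    s=observe(); c=read_camera(name)
    if name=='wrist':
        T=np.eye(4); q=s['eef_rot']; T[:3,:3]=R.from_quat([q[1],q[2],q[3],q[0]]).as_matrix(); T[:3,3]=s['position']
        c['cam_to_world']=T@np.array(c['tool_from_camera'])
    return c
def cloud(c):
    z=c['z_map']; h,w=z.shape
    u,v=np.meshgrid(np.arange(w),np.arange(h))
    p=np.stack([u,v],-1).reshape(-1,1,2).astype(np.float64)
    n=cv2.undistortPoints(p,np.array(c['camera_matrix']),np.array(c['dist'])).reshape(h,w,2)
    P=np.stack([n[...,0]*z,-n[...,1]*z,-z],-1)
    T=np.array(c['cam_to_world']); W=P@T[:3,:3].T+T[:3,3]
    W[z<=0]=np.nan
    return W
def save(img,f,s=1):
    cv2.imwrite('pics/'+f,cv2.resize(img[...,::-1],None,fx=s,fy=s,interpolation=cv2.INTER_CUBIC))
def project(c,pts):
    T=np.linalg.inv(np.array(c['cam_to_world'])); P=np.atleast_2d(pts)@T[:3,:3].T+T[:3,3]
    P=P*[1,-1,-1]
    return cv2.projectPoints(P,np.zeros(3),np.zeros(3),np.array(c['camera_matrix']),np.array(c['dist']))[0][:,0]
E
python3 - <<'E'
from h import *
s=observe(); print({k:np.round(v,3) for k,v in s.items()})
ims=[]
for n in ['side','top']:
    c=cam(n); pickle.dump(c,open(n+'.pkl','wb')); save(c['frame'],n+'0.png',1.42); print(n,np.round(c['cam_to_world'],3).tolist(), np.mean(c['z_map']>0))
E
```

```text
{'t': np.float64(0.0), 'joints': array([-1.298,  0.528,  1.434, -0.   ,  1.181, -0.179]), 'qvel': array([-0.   , -0.001,  0.   , -0.001,  0.   , -0.   ]), 'joint_torque': array([ 1.0000e-03, -4.4004e+01, -1.7659e+01,  6.3000e-02,  5.8000e-02,
       -0.0000e+00]), 'position': array([ 0.273, -0.562,  0.222]), 'eef_rot': array([-0.001,  0.975,  0.224, -0.   ]), 'ft_force': array([-0.631, -0.011, -0.116]), 'moment': array([ 0.006, -0.031,  0.052]), 'finger_force': np.float64(0.0), 'opening': np.float64(1.001)}
side [[-0.995, 0.081, -0.062, 0.46], [-0.103, -0.776, 0.622, 0.44], [0.002, 0.625, 0.78, 0.732], [0.0, 0.0, 0.0, 1.0]] 0.9961224489795918
top [[-0.014, 0.989, -0.148, 0.401], [-1.0, -0.012, 0.012, -0.082], [0.01, 0.148, 0.989, 0.82], [0.0, 0.0, 0.0, 1.0]] 0.9961437074829932
```

View pics/side0.png

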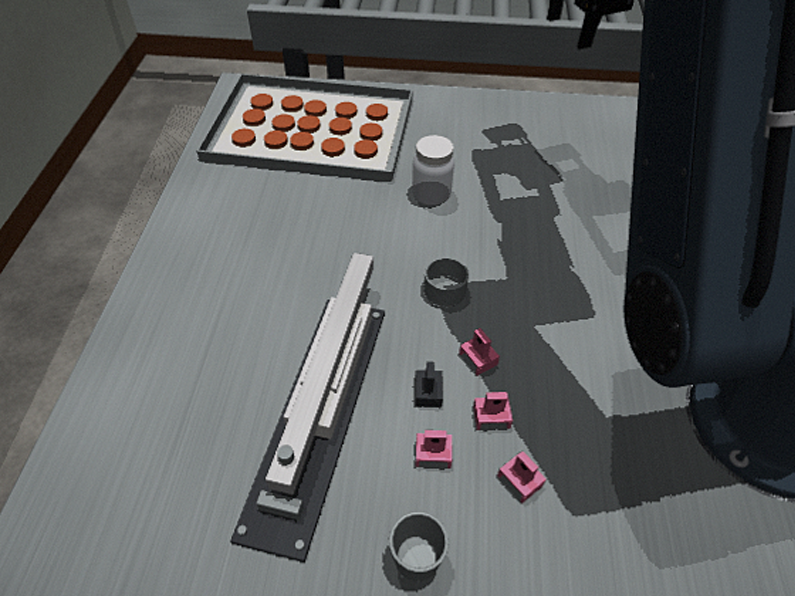

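View pics/top0.png

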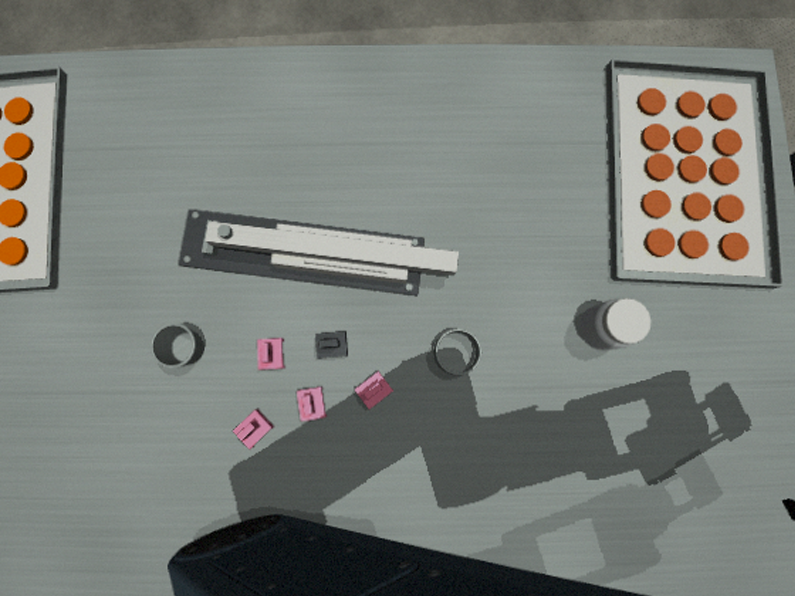

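The side view shows five saddle-shaped things. The dark one is at (428,385), and the pink ones are at (480,352), (494,410), (434,448) and (522,474). In the top view the dark one is at (332,345), and only it fits "dark steel". The bar runs from its tail at (458,262) to its nozzle end at (205,235) in the top view, so it slides towards +y.

```bash
cat > meas.py <<'E'
from h import *
from scipy.optimize import minimize
def rect(xy):
    r=cv2.minAreaRect((xy*1000).astype(np.float32)); return r
def sel(W,x0,x1,y0,y1,z0,z1):
    return (W[...,0]>x0)&(W[...,0]<x1)&(W[...,1]>y0)&(W[...,1]<y1)&(W[...,2]>z0)&(W[...,2]<z1)
E
python3 - <<'E'
from meas import *
for n in ['side','top']:
    c=pickle.load(open(n+'.pkl','rb')); W=cloud(c); f=c['frame']
    px=lambda u,v: np.round(W[int(v/1.42),int(u/1.42)],4)
    pts=dict(side=dict(nozz=(285,452),bar=(320,350),tail=(362,258),sad=(430,366),rest=(280,508),table=(300,200),cup=(418,520),cut=(445,262),jar=(434,143)),
             top=dict(nozz=(224,231),bar=(340,247),tail=(452,261),sad=(332,343),rest=(208,252),table=(500,150),deck=(300,264),jar=(627,320)))[n]
    for k,v in pts.items(): print(n,k,px(*v))
    m=sel(W,0.35,0.75,-0.3,0.3,0.062,0.075)
    lab,L,st,ce=cv2.connectedComponentsWithStats(m.astype(np.uint8))
    i=1+np.argmax(st[1:,4]); P=W[L==i]; r=rect(P[:,:2]); print('bar',len(P),np.median(P[:,2]),r)
    # frame of bar
    pc=P[:,:2].mean(0); d=np.linalg.svd(P[:,:2]-pc,full_matrices=False)[2][0]; d*=np.sign(d[1]); e=np.array([-d[1],d[0]])
    print('dir',d,np.degrees(np.arctan2(d[1],d[0])))
    s=(P[:,:2]-pc)@d; t=(P[:,:2]-pc)@e; print('ends',np.percentile(s,[0,.3,99.7,100]),np.percentile(t,[1,99]), 'c',pc+d*(s.min()+s.max())/2)
    A=np.abs(((W[...,:2]-pc)@e))<0.028
    S=(W[...,:2]-pc)@d
    for nm,z0,z1 in [('deck',.036,.044),('rest',.026,.034),('guide',.045,.052)]:
        m=A&(W[...,2]>z0)&(W[...,2]<z1)&(np.abs(S)<0.4); q=S[m]; print(nm,m.sum(),np.percentile(q,[0,2,50,98,100]),np.median(W[m][:,2]), 't',np.percentile(((W[m][:,:2]-pc)@e),[1,99]))
    # dark saddle
    g=f.astype(int)
    near=px(*pts['sad'])
    m=(np.hypot(W[...,0]-near[0],W[...,1]-near[1])<0.045)&(W[...,2]>0.012)
    tab=W[m&(W[...,2]>0.050)]; pl=W[m&(W[...,2]>0.017)&(W[...,2]<0.026)]
    print('tab',len(tab),rect(tab[:,:2]),np.percentile(tab[:,2],[50,98])); print('plate',len(pl),rect(pl[:,:2]),np.median(pl[:,2]))
    al=W[m]; print('all',rect(al[:,:2]))
    v,u=np.argwhere(m).mean(0).astype(int); save(f[max(v-45,0):v+45,u-60:u+60],n+'_sad.png',3.3)
a,b=[cv2.imread(f'pics/{n}_sad.png') for n in('side','top')]
cv2.imwrite('pics/sad2.png',np.hstack([a[:297,:396],b[:297,:396]]))
E
```

```text
side nozz [0.6103 0.1472 0.0835]
side bar [ 0.598  -0.0045  0.0687]
side tail [ 0.5671 -0.1738  0.067 ]
side sad [ 0.4553 -0.0043  0.0549]
side rest [0.6128 0.1913 0.0312]
side table [ 7.030e-01 -3.629e-01 -2.000e-04]
side cup [0.4545 0.1945 0.0447]
side cut [ 0.4437 -0.2087  0.0341]
side jar [ 0.4772 -0.4144  0.0994]
bar 2775 0.06825082410546646 ((589.6898803710938, -1.6109619140625), (360.72393798828125, 31.132946014404297), 82.16453552246094)
dir [0.13377194 0.99101214] 82.31238707226976
ends [-0.20173643 -0.19937062  0.15875922  0.15900782] [-0.0157007   0.01424155] c [ 0.58867797 -0.00145985]
deck 596 [-0.18875558 -0.13160742  0.01711644  0.14224229  0.1589032 ] 0.04044955027549585 t [-0.02761891  0.02792068]
rest 360 [-0.06001016  0.0137787   0.16600748  0.17453405  0.17486872] 0.030422859188706075 t [-0.02707757  0.0279736 ]
guide 505 [-0.20023479 -0.15885032 -0.02604204  0.15858792  0.15926964] 0.04824156671828561 t [-0.02552451  0.0226576 ]
tab 79 ((453.9083251953125, 4.005135536193848), (9.339856147766113, 26.393587112426758), 3.520939826965332) [0.05595948 0.058437  ]
plat
[... 808 characters left out ...]
10626058  0.01086644  0.10721493  0.17704327] 0.04009550648813853 t [-0.02793699  0.0279012 ]
rest 78 [-0.39278767  0.07863567  0.19488597  0.20188129  0.20224458] 0.0301714830355978 t [-0.02698521  0.0272714 ]
guide 460 [-0.39195588 -0.15152513 -0.01483617  0.15623155  0.18309371] 0.04808771448330723 t [-0.02530933  0.02291626]
tab 68 ((451.9223327636719, 1.7164850234985352), (24.311681747436523, 9.998396873474121), 89.60260772705078) [0.05598869 0.05851842]
plate 288 ((452.1401062011719, 2.0328807830810547), (36.04216384887695, 44.50026321411133), 4.609593868255615) 0.020951763760855835
all ((452.1401062011719, 2.0328807830810547), (36.04216384887695, 44.50026321411133), 4.609593868255615)
```

View pics/sad2.png

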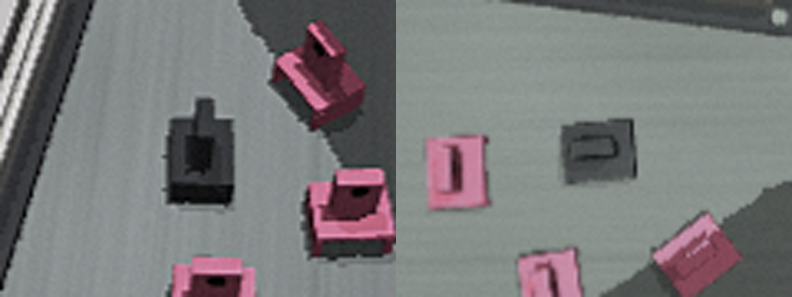

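The crop confirms it: the dark saddle (left half at (200,150), right half at (598,150)) is the only non-pink one.

- **Saddle:** about (0.453, 0.003), yaw about 4°.
- **Bar:** middle about (0.588, -0.002), heading 82.1°, top at 0.068.
- **Edge:** about 88 mm ahead of the bar's middle.

All heights and sizes agree with the text.

drive_tool(series=[[[0,0,0,-8],[0,0,0,-8],[0,0,0,-8],[0,0,0,-8],[0,0,0,-8],[0,0,0,-8],[0,0,0,-8]]], claw=0)

```text
t: 0.8
position: [0.2727, -0.5618, 0.222]
eef_rot: [-0.001, 0.753, 0.657, 0.0]
ft_force: [-0.3, 0.2, -0.5]
opening: 0.45
finger_force: 0.0
```

drive_tool(series=[[[32,19.5,0,0],[32,19.5,0,0],[32,19.5,0,0],[32,19.5,0,0],[32,19.5,0,0],[32,19.5,0,0],[32,19.5,0,0],[32,19.5,0,0],[32,19.5,0,0],[32,19.5,0,0],[32,19.5,0,0],[31,20,0,0]]])

```text
t: 2.0
position: [0.5596, -0.2146, 0.2221]
eef_rot: [-0.001, 0.755, 0.655, -0.0]
ft_force: [0.7, -0.1, 0.7]
opening: 0.001
finger_force: 0.0
```

drive_tool(series=[[[0,0,0,0],[0,0,0,0]]])

```text
t: 2.2
position: [0.559, -0.2154, 0.222]
eef_rot: [-0.0, 0.755, 0.656, -0.0]
ft_force: [-0.1, -0.7, 1.3]
opening: 0.005
finger_force: 0.0
```

drive_tool(series=[[[0,0,35,0],[0,0,35,0],[0,0,35,0],[0,0,34,0],[0,0,20,0],[0,0,10,0],[0,0,0,0],[0,0,0,0]]])

```text
t: 3.0
position: [0.5594, -0.2172, 0.0543]
eef_rot: [0.001, 0.756, 0.655, 0.0]
ft_force: [0.1, 0.5, 1.0]
opening: -0.001
finger_force: 0.0
```

drive_tool(series=[[[5,0,0,0],[5,0,0,0],[4,0,0,0],[3,0,0,0],[2,0,0,0],[2,0,0,0],[2,0,0,0],[2,0,0,0],[2,0,0,0],[1,0,0,0],[0,0,0,0]]])

```text
t: 4.1
position: [0.5631, -0.1885, 0.0535]
eef_rot: [0.0, 0.755, 0.655, 0.0]
ft_force: [-0.4, -1.7, -0.2]
opening: 0.003
finger_force: 0.5
```

```bash
cat > bar.py <<'E'
from meas import *
D=np.array([np.cos(np.radians(82.1)),np.sin(np.radians(82.1))]); E_=np.array([-D[1],D[0]]); M=np.array([.588,-.002])
def bar(n='side'):
    s=observe(); c=cam(n); W=cloud(c); S=(W[...,:2]-M)@D; Tt=(W[...,:2]-M)@E_
    m=(np.abs(Tt)<.011)&(W[...,2]>.05)&(W[...,2]<.12)&(S>-.2)&(S<.32)
    # robust fit z(S) on top face
    x,z=S[m],W[...,2][m]
    k=np.ones(len(x),bool); k=np.abs(z-np.median(z))<.02
    for _ in range(8):
        p=np.polyfit(x[k],z[k],1); k=np.abs(z-np.polyval(p,x))<.003
    q=x[k]; e=np.percentile(q,[.3,99.7])
    nz=(z>np.polyval(p,x)+.008)&(z<np.polyval(p,x)+.022)&(x>.1); 
    tip=(s['position'][:2]-M)@D
    print(n,'t',round(float(s['t']),2),'pitch',round(-p[0],4),'z0',np.round(np.polyval(p,0),4),'front',np.round(e*1e3,1),'noz',np.round(np.median(x[nz])*1e3,1),'tip',np.round(tip*1e3,1),'F',np.round(s['ft_force'],1),'pos',np.round(s['position'],4))
    return c,W
if __name__=='__main__':
    import sys
    for n in (sys.argv[1:] or ['side']): bar(n)
E
python3 bar.py side top
```

```text
side t 4.1 pitch -0.0008 z0 0.0683 front [-178.7  183.6] noz 155.3 tip -188.2 F [-0.4 -1.7 -0.2] pos [ 0.5631 -0.1885  0.0535]
  return _methods._mean(a, axis=axis, dtype=dtype,
  ret = ret.dtype.type(ret / rcount)
Traceback (most recent call last):
  File "bar.py", line 18, in <module>
    for n in (sys.argv[1:] or ['side']): bar(n)
                                         ~~~^^^
  File "bar.py", line 10, in bar
    p=np.polyfit(x[k],z[k],1); k=np.abs(z-np.polyval(p,x))<.003
TypeError: expected non-empty vector for x
```

drive_tool(series=[[[2,0,0,0],[3,0,0,0],[4,0,0,0],[4,0,0,0],[4,0,0,0],[4,0,0,0],[4,0,0,0],[4,0,0,0],[4,0,0,0],[4,0,0,0],[3,0,0,0],[2,0,0,0]]])

```text
t: 5.4
position: [0.569, -0.1465, 0.0535]
eef_rot: [-0.0, 0.755, 0.655, -0.0]
ft_force: [0.4, -2.3, -0.4]
opening: 0.009
finger_force: 0.8
```

```bash
python3 bar.py
```

```text
side t 5.4 pitch -0.0011 z0 0.0683 front [-136.9  225.8] noz 197.4 tip -145.8 F [ 0.4 -2.3 -0.4] pos [ 0.569  -0.1465  0.0535]
```

drive_tool(series=[[[2,0,0,0],[3,0,0,0],[3,0,0,0],[2,0,0,0],[0,0,0,0],[-3,0,0,0],[0,0,0,0],[0,0,0,0]]])

```text
t: 6.25
position: [0.5699, -0.14, 0.0535]
eef_rot: [-0.0, 0.755, 0.655, 0.0]
ft_force: [0.5, -0.3, 0.0]
opening: 0.006
finger_force: 0.0
```

```bash
python3 bar.py
```

```text
side t 6.25 pitch -0.0016 z0 0.0683 front [-130.   235.9] noz 207.6 tip -139.2 F [ 0.5 -0.3  0. ] pos [ 0.5699 -0.14    0.0535]
```

drive_tool(series=[[[3,0,0,0],[2,0,0,0],[2,0,0,0],[0,0,0,0],[-3,0,0,0],[0,0,0,0],[0,0,0,0]]])

```text
t: 7.0
position: [0.5705, -0.136, 0.0536]
eef_rot: [-0.0, 0.755, 0.655, 0.0]
ft_force: [0.7, -0.5, 0.7]
opening: 0.012
finger_force: 0.0
```

```bash
python3 bar.py
```

```text
side t 7.0 pitch -0.0016 z0 0.0683 front [-124.9  239.6] noz 211.3 tip -135.2 F [ 0.7 -0.5  0.7] pos [ 0.5705 -0.136   0.0536]
```

drive_tool(series=[[[3,0,0,0],[2,0,0,0],[2,0,0,0],[0,0,0,0],[-3,0,0,0],[0,0,0,0],[0,0,0,0]]])

```text
t: 7.75
position: [0.571, -0.132, 0.0535]
eef_rot: [-0.0, 0.755, 0.655, 0.0]
ft_force: [0.4, -0.4, -0.5]
opening: 0.004
finger_force: 0.0
```

```bash
python3 bar.py
```

```text
side t 7.75 pitch -0.0014 z0 0.0683 front [-121.7  244. ] noz 215.0 tip -131.1 F [ 0.4 -0.4 -0.5] pos [ 0.571  -0.132   0.0535]
```

drive_tool(series=[[[3,0,0,0],[2,0,0,0],[2,0,0,0],[0,0,0,0],[-3,0,0,0],[0,0,0,0],[0,0,0,0]]])

```text
t: 8.5
position: [0.5716, -0.1281, 0.0535]
eef_rot: [-0.0, 0.755, 0.655, 0.0]
ft_force: [0.3, -0.0, -0.6]
opening: 0.008
finger_force: 0.0
```

```bash
python3 bar.py
```

```text
side t 8.5 pitch -0.0013 z0 0.0684 front [-116.9  247.8] noz 218.9 tip -127.1 F [ 0.3 -0.  -0.6] pos [ 0.5716 -0.1281  0.0535]
```

drive_tool(series=[[[3,0,0,0],[2,0,0,0],[2,0,0,0],[0,0,0,0],[-3,0,0,0],[0,0,0,0],[0,0,0,0]]])

```text
t: 9.25
position: [0.5722, -0.1241, 0.0535]
eef_rot: [-0.0, 0.755, 0.655, 0.0]
ft_force: [0.1, 1.1, -0.1]
opening: 0.009
finger_force: 0.0
```

```bash
python3 bar.py
```

```text
side t 9.25 pitch -0.0016 z0 0.0683 front [-114.8  251.6] noz 222.9 tip -123.1 F [ 0.1  1.1 -0.1] pos [ 0.5722 -0.1241  0.0535]
```

drive_tool(series=[[[3,0,0,0],[2,0,0,0],[2,0,0,0],[0,0,0,0],[-3,0,0,0],[0,0,0,0],[0,0,0,0]]])

```text
t: 10.0
position: [0.5727, -0.1202, 0.0535]
eef_rot: [-0.0, 0.755, 0.655, 0.0]
ft_force: [0.7, 0.7, -0.5]
opening: 0.011
finger_force: 0.0
```

```bash
python3 bar.py
```

```text
side t 10.0 pitch -0.0013 z0 0.0683 front [-108.9  255.6] noz 226.9 tip -119.2 F [ 0.7  0.7 -0.5] pos [ 0.5727 -0.1202  0.0535]
```

drive_tool(series=[[[3,0,0,0],[2,0,0,0],[2,0,0,0],[0,0,0,0],[-3,0,0,0],[0,0,0,0],[0,0,0,0]]])

```text
t: 10.75
position: [0.5733, -0.1162, 0.0535]
eef_rot: [-0.0, 0.755, 0.655, 0.0]
ft_force: [-0.7, -0.2, -0.8]
opening: 0.005
finger_force: 0.0
```

```bash
python3 bar.py
```

```text
side t 10.75 pitch -0.0017 z0 0.0683 front [-106.2  259.6] noz 230.6 tip -115.2 F [-0.7 -0.2 -0.8] pos [ 0.5733 -0.1162  0.0535]
```

drive_tool(series=[[[3,0,0,0],[2,0,0,0],[2,0,0,0],[0,0,0,0],[-3,0,0,0],[0,0,0,0],[0,0,0,0]]])

```text
t: 11.5
position: [0.5739, -0.1122, 0.0536]
eef_rot: [-0.0, 0.755, 0.655, 0.0]
ft_force: [1.0, 0.1, 0.7]
opening: 0.01
finger_force: 0.0
```

```bash
python3 bar.py
```

```text
side t 11.5 pitch -0.0016 z0 0.0683 front [-102.2  263.8] noz 235.3 tip -111.1 F [1.  0.1 0.7] pos [ 0.5739 -0.1122  0.0536]
```

drive_tool(series=[[[3,0,0,0],[2,0,0,0],[2,0,0,0],[0,0,0,0],[-3,0,0,0],[0,0,0,0],[0,0,0,0]]])

```text
t: 12.25
position: [0.5744, -0.1083, 0.0535]
eef_rot: [-0.0, 0.755, 0.655, 0.0]
ft_force: [0.6, -0.2, 0.4]
opening: 0.002
finger_force: 0.0
```

```bash
python3 bar.py
```

```text
side t 12.25 pitch -0.0015 z0 0.0683 front [-97.  268.4] noz 239.2 tip -107.1 F [ 0.6 -0.2  0.4] pos [ 0.5744 -0.1083  0.0535]
```

drive_tool(series=[[[3,0,0,0],[2,0,0,0],[2,0,0,0],[0,0,0,0],[-3,0,0,0],[0,0,0,0],[0,0,0,0]]])

```text
t: 13.0
position: [0.575, -0.1043, 0.0535]
eef_rot: [-0.0, 0.755, 0.655, 0.0]
ft_force: [-0.1, -0.7, -0.0]
opening: 0.006
finger_force: 0.0
```

```bash
python3 bar.py
```

```text
side t 13.0 pitch -0.0012 z0 0.0683 front [-94.1 272.3] noz 243.0 tip -103.1 F [-0.1 -0.7 -0. ] pos [ 0.575  -0.1043  0.0535]
```

drive_tool(series=[[[3,0,0,0],[2,0,0,0],[2,0,0,0],[0,0,0,0],[-3,0,0,0],[0,0,0,0],[0,0,0,0]]])

```text
t: 13.75
position: [0.5755, -0.1004, 0.0535]
eef_rot: [-0.0, 0.755, 0.655, 0.0]
ft_force: [0.9, -0.0, 0.1]
opening: 0.009
finger_force: 0.0
```

```bash
python3 bar.py
```

```text
side t 13.75 pitch -0.0008 z0 0.0683 front [-89.5 276.5] noz 246.9 tip -99.1 F [ 0.9 -0.   0.1] pos [ 0.5755 -0.1004  0.0535]
```

drive_tool(series=[[[3,0,0,0],[2,0,0,0],[2,0,0,0],[0,0,0,0],[-3,0,0,0],[0,0,0,0],[0,0,0,0]]])

```text
t: 14.5
position: [0.5761, -0.0964, 0.0535]
eef_rot: [-0.0, 0.755, 0.655, 0.0]
ft_force: [-0.2, -0.3, -0.7]
opening: 0.005
finger_force: 0.0
```

```bash
python3 bar.py
```

```text
side t 14.5 pitch -0.0005 z0 0.0683 front [-84.9 280.3] noz 250.9 tip -95.1 F [-0.2 -0.3 -0.7] pos [ 0.5761 -0.0964  0.0535]
```

drive_tool(series=[[[3,0,0,0],[2,0,0,0],[2,0,0,0],[0,0,0,0],[-3,0,0,0],[0,0,0,0],[0,0,0,0]]])

```text
t: 15.25
position: [0.5766, -0.0924, 0.0535]
eef_rot: [-0.0, 0.755, 0.655, 0.0]
ft_force: [-0.5, -0.2, 1.0]
opening: 0.003
finger_force: 0.0
```

```bash
python3 bar.py
```

```text
side t 15.25 pitch -0.0003 z0 0.0684 front [-80.2 284.3] noz 254.7 tip -91.1 F [-0.5 -0.2  1. ] pos [ 0.5766 -0.0924  0.0535]
```

drive_tool(series=[[[3,0,0,0],[2,0,0,0],[2,0,0,0],[0,0,0,0],[-3,0,0,0],[0,0,0,0],[0,0,0,0]]])

```text
t: 16.0
position: [0.5772, -0.0884, 0.0535]
eef_rot: [-0.0, 0.755, 0.655, 0.0]
ft_force: [0.1, 0.4, -0.7]
opening: 0.006
finger_force: 0.0
```

```bash
python3 bar.py
```

```text
side t 16.0 pitch 0.0004 z0 0.0684 front [-76.8 288.3] noz 259.2 tip -87.1 F [ 0.1  0.4 -0.7] pos [ 0.5772 -0.0884  0.0535]
```

drive_tool(series=[[[3,0,0,0],[2,0,0,0],[2,0,0,0],[0,0,0,0],[-3,0,0,0],[0,0,0,0],[0,0,0,0]]])

```text
t: 16.75
position: [0.5778, -0.0845, 0.0535]
eef_rot: [-0.0, 0.755, 0.655, 0.0]
ft_force: [-0.3, -0.4, 0.3]
opening: 0.008
finger_force: 0.0
```

```bash
python3 bar.py
```

```text
side t 16.75 pitch 0.0883 z0 0.0762 front [-71.9 292.1] noz 265.8 tip -83.1 F [-0.3 -0.4  0.3] pos [ 0.5778 -0.0845  0.0535]
```

The bar has tipped (pitch 0.088) and stays so with the finger clear. A further 2.5 mm or so will give a safe margin, with the finger raised to match the lifted tail face.

drive_tool(series=[[[0,0,-8,0],[2,0,0,0],[2,0,0,0],[1.5,0,0,0],[1.5,0,0,0],[0,0,0,0],[-4,0,0,0],[0,0,0,0],[0,0,0,0]]])

```text
t: 17.7
position: [0.5782, -0.0817, 0.0614]
eef_rot: [-0.0, 0.756, 0.655, -0.0]
ft_force: [-0.1, 0.2, -0.8]
opening: 0.006
finger_force: 0.0
```

```bash
python3 bar.py
```

```text
side t 17.7 pitch 0.0889 z0 0.0762 front [-69.4 293. ] noz 268.6 tip -80.3 F [-0.1  0.2 -0.8] pos [ 0.5782 -0.0817  0.0614]
```

drive_tool(series=[[[-15,0,0,0],[0,0,-35,0],[0,0,-35,0],[0,0,-30,0],[16,-27,0,0],[16,-27,0,0],[16,-27,0,0],[16,-27,0,0],[17,-27,0,0],[0,0,0,-6],[0,0,0,-6],[0,0,0,0]]], claw=50, force=15)

```text
t: 18.95
position: [0.454, 0.0022, 0.1618]
eef_rot: [0.0, 0.683, 0.731, 0.0]
ft_force: [0.8, 1.2, 0.1]
opening: 0.576
finger_force: 0.0
```

```bash
python3 - <<'E'
from bar import *
bar('side')
print(observe()['position'],observe()['eef_rot'])
out=[]
for n in ['wrist','top','side']:
    c=cam(n); pickle.dump(c,open(n+'2.pkl','wb')); W=cloud(c); out.append(c['frame'])
    m=(np.hypot(W[...,0]-.453,W[...,1]-.003)<0.045)
    tab=W[m&(W[...,2]>0.049)&(W[...,2]<.06)]; pl=W[m&(W[...,2]>0.017)&(W[...,2]<0.026)]
    if len(tab)>9: print(n,'tab',len(tab),rect(tab[:,:2]),np.percentile(tab[:,2],[50,98]))
    if len(pl)>9: print(n,'plate',len(pl),rect(pl[:,:2]))
    S=(W[...,:2]-M)@D; T=(W[...,:2]-M)@E_; z=W[...,2]
    for a,b in [(-.0285,-.019),(.019,.0285)]:
        k=(T>a)&(T<b)&(abs(S)<.3)
        d=k&(abs(z-.040)<.0025); r=k&(abs(z-.030)<.0025)&(S>.1)
        if d.sum()>5: print(n,'deck front',np.round(np.sort(S[d])[-5:]*1e3,1),d.sum())
        if r.sum()>5: print(n,'rest',np.round(np.percentile(S[r],[0,3,97,100])*1e3,1),r.sum())
save(np.hstack([out[0],out[1]]),'look2.png',.7)
E
```

```text
side t 18.95 pitch 0.0895 z0 0.0763 front [-60. 294.] noz 268.5 tip -14.2 F [0.8 1.2 0.1] pos [0.454  0.0022 0.1618]
[0.45415801 0.00220859 0.16174696] [3.24733166e-04 6.83651329e-01 7.29808703e-01 1.04635065e-04]
wrist tab 317 ((453.8169860839844, 1.8888654708862305), (9.190789222717285, 26.231163024902344), 3.8329358100891113) [0.05547953 0.05688965]
wrist plate 1142 ((453.4723815917969, 1.9765567779541016), (35.31610870361328, 44.02744674682617), 4.139823913574219)
wrist deck front [87.2 87.4 87.4 87.6 87.6] 1373
wrist rest [179.5 179.5 186.2 186.5] 45
top plate 15 ((445.6141662597656, -17.540742874145508), (4.01601505279541, 14.572020530700684), 88.68627166748047)
top deck front [81.3 82.  83.1 84.1 86.2] 144
top rest [179.  179.3 193.5 193.9] 8
top deck front [-43.8 -43.5 -41.9 -41.7 -41.4] 116
side tab 80 ((453.8896179199219, 3.423398971557617), (9.451212882995605, 26.02568244934082), 4.284348487854004) [0.05595357 0.05800832]
side plate 313 ((454.0704650878906, 3.8722705841064453), (36.16364288330078, 44.60327911376953), 4.855286121368408)
side deck front [83.3 84.9 85.4 87.7 89. ] 65
side rest [180.8 181.2 194.5 194.9] 8
side deck front [87.9 88.5 88.6 88.8 89.6] 369
side rest [180.7 180.9 196.4 196.4] 26
```

View pics/look2.png

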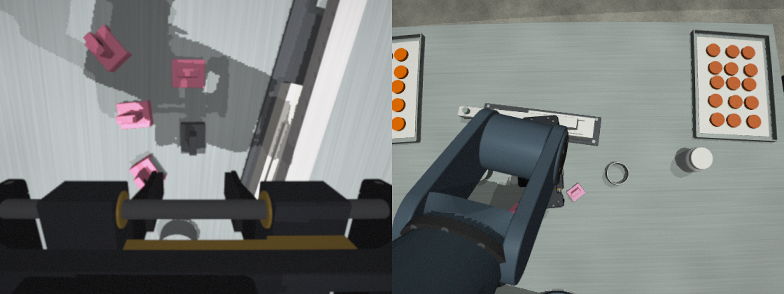

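The wrist view agrees with the side view: saddle at (0.4536, 0.0019), yaw 4°, tab top 56 mm. In the left picture the dark saddle is at (192,138), and the tool stands right over it.

drive_tool(series=[[[0,0,40,0],[0,0,40,0],[0,0,30,0],[0,0,18,0],[0,0,8,0],[0,0,0,0],[0,0,0,0]]])

```text
t: 19.85
position: [0.4545, 0.0026, 0.026]
eef_rot: [0.0, 0.683, 0.731, 0.0]
ft_force: [0.0, -0.3, -0.0]
opening: 0.574
finger_force: 0.0
```

drive_tool(series=[[[0,0,0,0],[0,0,0,0],[0,0,0,0],[0,0,0,0],[0,0,0,0],[0,0,0,0]]], claw=0, force=20)

```text
t: 20.45
position: [0.4539, 0.0029, 0.0256]
eef_rot: [-0.0, 0.683, 0.731, -0.0]
ft_force: [-0.4, 0.7, -0.9]
opening: 0.116
finger_force: 2.5
```

drive_tool(series=[[[0,0,0,0],[0,0,-20,0],[0,0,-35,0],[0,0,-35,0],[0,0,-30,0],[0,0,0,0]]])

```text
t: 21.05
position: [0.4564, 0.0024, 0.1488]
eef_rot: [0.004, 0.683, 0.731, 0.002]
ft_force: [-0.2, -0.2, -0.1]
opening: 0.116
finger_force: 20.0
```

drive_tool(series=[[[0,0,0,-8],[0,0,0,-8],[0,0,0,-8],[0,0,0,-8],[0,0,0,-8],[0,0,0,-8],[0,0,0,-8],[0,0,0,-8],[0,0,0,-8],[0,0,0,-6.3],[0,0,0,0]]])

```text
t: 22.15
position: [0.4532, 0.003, 0.1445]
eef_rot: [-0.001, 0.068, 0.998, 0.0]
ft_force: [1.1, -0.5, -0.9]
opening: 0.114
finger_force: 20.0
```

```bash
python3 - <<'E'
from bar import *
s=observe(); print(s['joints'],s['position'],s['eef_rot'],s['opening'],s['finger_force'])
q=s['eef_rot']; psi=2*np.degrees(np.arctan2(q[2],q[1])); print('psi',psi)
bar('side')
c=cam('wrist'); W=cloud(c); save(c['frame'],'w3.png'); pickle.dump(c,open('w3.pkl','wb'))
S=(W[...,:2]-M)@D; T=(W[...,:2]-M)@E_; z=W[...,2]
k=(abs(T)<.03)&(abs(z-(.068-.09*(S-.0875)))<.004)&(abs(S)<.25)
if k.sum()>20:
    P=W[k][:,:2]; print('bar',k.sum(),np.percentile(T[k],[1,50,99])*1e3,np.percentile(S[k],[0,100]))
for a,b in [(-.0285,-.019),(.019,.0285)]:
    k=(T>a)&(T<b); d=k&(abs(z-.040)<.0025)&(abs(S)<.2); 
    if d.sum()>5: print('deck',np.round(np.sort(S[d])[-5:]*1e3,1),d.sum())
# saddle in hand (tool coords)
Tt=np.array(c['tool_from_camera']); Ti=np.linalg.inv(c['cam_to_world']); Q=W@(Tt@Ti)[:3,:3].T+(Tt@Ti)[:3,3]
m=(abs(Q[...,0])<.03)&(abs(Q[...,1])<.03)&(Q[...,2]>-.005)&(Q[...,2]<.04)
if m.sum()>5: print('hand',m.sum(),np.percentile(Q[m],[1,50,99],axis=0)*1e3)
# to go
tgt=M+.0875*D; d=tgt-s['position'][:2]; a=np.radians(psi); x=np.array([np.cos(a),np.sin(a)]); y=np.array([np.sin(a),-np.cos(a)])
print('togo tool mm',d@x*1e3,d@y*1e3)
E
```

```text
[-2.40853134e-01  4.30641157e-01  1.93026913e+00 -3.12119147e-05
  7.82947307e-01 -1.67491942e+00] [0.45316758 0.00298482 0.14447707] [-1.11755215e-03  6.83006852e-02  9.97664139e-01  1.83538125e-04] 0.11378744392619133 19.99851451953873
psi 172.16721493177064
side t 22.15 pitch 0.0897 z0 0.0763 front [-60.2 290.9] noz 268.3 tip -13.6 F [ 1.1 -0.5 -0.9] pos [0.4532 0.003  0.1445]
bar 1506 [-11.9358013    2.73102554  12.50020249] [0.12082165 0.20131032]
deck [-4.3 -4.3 -4.3 -3.3 -3.3] 88
hand 2232 [[ -1.22806285 -17.82489026  -4.45244115]
 [ 15.5786313   -0.375315     5.1849922 ]
 [ 20.44776071  17.54167705  25.06959484]]
togo tool mm -134.35642728963293 100.93692671246448
```

drive_tool(series=[[[-20,15,0,0],[-27,20,0,0],[-27,20,0,0],[-27,20,0,0],[-20,15,0,0],[-13,11,0,0],[0,0,0,0],[0,0,0,0]]])

```text
t: 23.05
position: [0.5992, 0.0847, 0.1447]
eef_rot: [-0.001, 0.068, 0.998, -0.0]
ft_force: [0.2, -0.8, 0.6]
opening: 0.114
finger_force: 20.0
```

```bash
cat > over.py <<'E'
from bar import *
import sys
s=observe(); q=s['eef_rot']; psi=2*np.degrees(np.arctan2(q[2],q[1])); print('psi',psi,s['position'],q)
c=cam('wrist'); W=cloud(c); save(c['frame'],sys.argv[1]); pickle.dump(c,open('w4.pkl','wb'))
S=(W[...,:2]-M)@D; T=(W[...,:2]-M)@E_; z=W[...,2]
for lo in np.arange(-.1,.26,.02):
    k=(abs(T)<.03)&(abs(z-(.068-.09*(S-.0875)))<.004)&(S>lo)&(S<lo+.02)
    if k.sum()>20: print('bar',round(lo,2),k.sum(),np.round(np.percentile(T[k],[.5,99.5])*1e3,1))
for a,b in [(-.0285,-.019),(.019,.0285)]:
    k=(T>a)&(T<b); d=k&(abs(z-.040)<.0025)&(abs(S)<.2); r=k&(abs(z-.030)<.0025)&(S>.1)&(S<.25)
    if d.sum()>5: print('deck',np.round(np.sort(S[d])[-5:]*1e3,1),d.sum())
    if r.sum()>5: print('rest',np.round(np.percentile(S[r],[1,99])*1e3,1),r.sum())
tip=s['position'][:2]-M; print('tip S,T',tip@D*1e3,tip@E_*1e3)
bar('side')
for n in['side','top']:
    c=cam(n); W=cloud(c); S=(W[...,:2]-M)@D; T=(W[...,:2]-M)@E_; z=W[...,2]
    m=(abs(S-.0875)<.05)&(abs(T)<.04)&(z>s['position'][2]-.015)&(z<s['position'][2]+.0)
    if m.sum()>9: print(n,'plate in hand',m.sum(),np.percentile(S[m],[1,99])*1e3,np.percentile(T[m],[1,99])*1e3,np.median(z[m]))
E
python3 over.py w4.png
```

```text
psi 172.1621569063697 [0.59922649 0.08465921 0.14470797] [-1.25426770e-03  6.83447105e-02  9.97660960e-01 -1.92490928e-04]
bar -0.08 140 [-16.6  12.8]
bar -0.06 962 [-16.6  12.8]
bar -0.04 973 [-17.2  12.8]
bar -0.02 961 [-17.3  12.7]
bar 0.0 931 [-17.3  12.5]
bar 0.02 913 [-17.3  12.4]
bar 0.04 895 [-17.5  12.3]
bar 0.06 301 [-16.4  12.3]
bar 0.08 229 [ 5.2 12.3]
bar 0.1 459 [-17.3  12.1]
bar 0.12 829 [-18.1  11.8]
bar 0.14 796 [-17.6  11.7]
bar 0.16 783 [-18.2  11.6]
bar 0.18 766 [-18.2  11.7]
bar 0.2 753 [-18.   11.5]
bar 0.22 734 [-18.5  11.4]
bar 0.24 741 [-18.5  11.4]
deck [-91.2 -90.9 -90.7 -90.7 -90.7] 213
deck [86.7 86.7 86.7 86.7 86.7] 1946
rest [179.4 195.6] 70
tip S,T 87.37978691713269 0.7908930624939846
side t 23.1 pitch 0.0899 z0 0.0764 front [-59.7 294.1] noz 268.3 tip 87.1 F [-0.7  0.1 -0.8] pos [0.5989 0.0844 0.1448]
side plate in hand 189 [ 71.59882146 106.29637118] [ 6.39734683 22.31957864] 0.14028892398643378
top plate in hand 53 [ 68.60381314 102.36375054] [-0.10700909 23.12849477] 0.13956500367423863
```

View pics/w4.png

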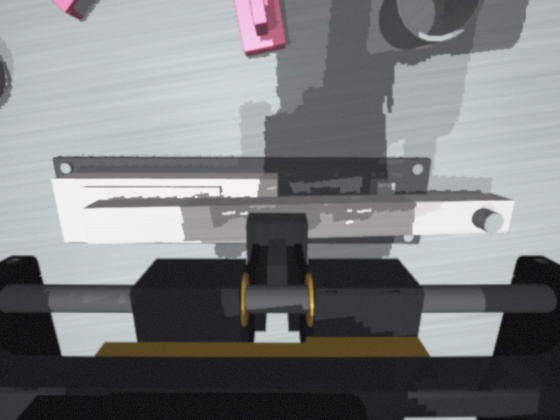

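The saddle hangs over the bar at the edge (about (277,215)), and the nozzle is at (488,220). Along the bar it is within 0.5 mm. Across the bar it sits about 1–2 mm to the +T side, so I'll shift it, lower to just above the bar and measure again.

drive_tool(series=[[[-1.5,0,12,0],[0,0,16,0],[0,0,11,0],[0,0,4,0],[0,0,0,0],[0,0,0,0],[0,0,0,0]]])

```text
t: 23.95
position: [0.6025, 0.0845, 0.1031]
eef_rot: [0.001, 0.068, 0.998, 0.0]
ft_force: [0.6, -0.5, -0.6]
opening: 0.114
finger_force: 20.0
```

```bash
cat > rel.py <<'E'
from bar import *
import sys
s=observe(); p=s['position']; q=s['eef_rot']; psi=2*np.degrees(np.arctan2(q[2],q[1])); tip=p[:2]-M
print('psi',psi,'z',p[2],'tip S,T',tip@D*1e3,tip@E_*1e3,'F',s['ft_force'])
zb=p[2]-.0256
ims=[]
for n in ['wrist','side','top']:
    c=cam(n); W=cloud(c); S=(W[...,:2]-M)@D; T=(W[...,:2]-M)@E_; z=W[...,2]
    res=abs(z-(.068-.09*(S-.0875)))
    b=(res<.0025)&(((S>.035)&(S<.066))|((S>.11)&(S<.14)))&(abs(T)<.03)
    m=(abs(S-.0875)<.03)&(T>.008)&(T<.035)&(z>max(zb-.002,.0705))&(z<zb+.0235)
    print(n,'bar T',np.round(np.percentile(T[b],[.5,1,99,99.5])*1e3,1) if b.sum()>20 else None,b.sum(),'saddle n',m.sum())
    if m.sum()>9:
        print('   outerT',np.round(np.percentile(T[m],[50,90,97,99])*1e3,1),'S',np.round(np.percentile(S[m],[1,99])*1e3,1),'z',np.round(np.percentile(z[m],[1,99])*1e3,1))
    pc=project(c,[*(M+.0875*D),.07])[0].astype(int); u=min(max(pc[0],100),459); v=min(max(pc[1],75),344)
    ims.append(cv2.resize(c['frame'][v-75:v+75,u-100:u+100],(400,300),interpolation=cv2.INTER_CUBIC))
save(np.hstack(ims[:2]),sys.argv[1])
bar('side')
E
python3 rel.py r5.png
```

```text
psi 172.18545096826404 z 0.10313924737003172 tip S,T 87.65105962701547 -2.4331380179996946 F [ 0.56895185 -0.52057226 -0.56324677]
wrist bar T [-17.6 -17.5  12.2  12.3] 3635 saddle n 1634
   outerT [16.1 17.8 18.  18.1] S [ 70.  105.1] z [77.8 99.8]
side bar T [-16.7 -16.5  12.8  13. ] 235 saddle n 172
   outerT [16.7 18.5 18.7 18.8] S [ 71.9 106.9] z [ 79.1 100.7]
top bar T [-9.9 -9.5 14.2 14.3] 137 saddle n 53
   outerT [19.4 19.7 19.8 20. ] S [ 69.5 105.1] z [78.3 99.4]
side t 24.1 pitch 0.0889 z0 0.0762 front [-56.9 294.3] noz 268.5 tip 87.6 F [-0.1  0.9 -0.7] pos [0.6023 0.0845 0.1031]
```

View pics/r5.png

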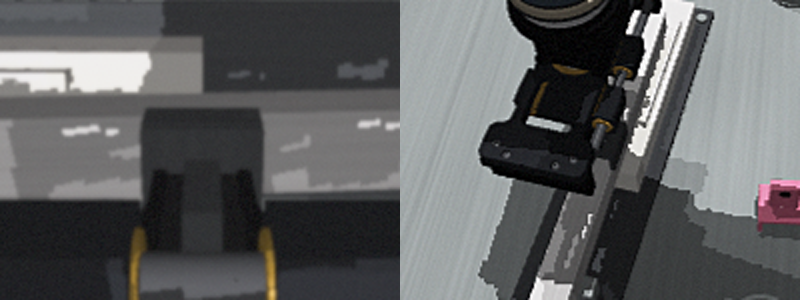

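The legs are 1.2 mm off centre across the bar: outer leg to bar edge is 5.6–5.8 mm in every view, and 7 is wanted. I'll correct that and lower until the plate is barely above the tilted bar top.

drive_tool(series=[[[1.2,-0.4,0,0],[0,0,5,0],[0,0,5,0],[0,0,4,0],[0,0,3,0],[0,0,2,0],[0,0,1,0],[0,0,1,0],[0,0,1,0],[0,0,0,0],[0,0,0,0]]])

```text
t: 25.25
position: [0.6008, 0.0842, 0.0806]
eef_rot: [0.0, 0.068, 0.998, 0.0]
ft_force: [0.5, 0.4, 0.3]
opening: 0.116
finger_force: 20.0
```

```bash
python3 rel.py r6.png
```

```text
psi 172.18476825276994 z 0.08064703654973804 tip S,T 87.17695091096171 -0.7849054700014977 F [0.51262861 0.41108001 0.34934649]
wrist bar T [-8.1 -7.8 12.2 12.3] 2866 saddle n 1288
   outerT [14.7 19.2 19.5 19.6] S [ 64.1 104.6] z [70.7 77.5]
side bar T [-16.6 -15.8  13.1  13.2] 81 saddle n 118
   outerT [16.4 19.8 20.3 20.5] S [ 71.4 106.5] z [70.9 78.4]
top bar T [-2.9 -2.9 14.2 14.2] 49 saddle n 16
   outerT [20.9 21.4 21.4 21.4] S [ 63.8 103.8] z [70.6 76.7]
side t 25.4 pitch 0.0889 z0 0.0762 front [-38.8 294.7] noz 267.9 tip 87.2 F [-0.8  0.4 -0.1] pos [0.6007 0.0842 0.0806]
```

Now 7.2–7.3 mm in all three views, so it is centred. I'll go down the last millimetre, then release.

drive_tool(series=[[[0,0,0.5,0],[0,0,0.5,0],[0,0,0,0],[0,0,0,0]]])

```text
t: 25.85
position: [0.6007, 0.0843, 0.0795]
eef_rot: [-0.0, 0.068, 0.998, 0.0]
ft_force: [-0.8, -0.2, 0.1]
opening: 0.112
finger_force: 20.0
```

drive_tool(series=[[[0,0,0,0],[0,0,0,0],[0,0,0,0],[0,0,0,0],[0,0,0,0]]], claw=36)

```text
t: 26.35
position: [0.6007, 0.0842, 0.0796]
eef_rot: [0.0, 0.068, 0.998, 0.0]
ft_force: [-0.3, -0.0, -0.4]
opening: 0.394
finger_force: 0.0
```

```bash
python3 rel.py r7.png
```

```text
psi 172.18402952274627 z 0.07958618289342081 tip S,T 87.16446695312004 -0.751868104359454 F [-0.34536509 -0.00572145 -0.36431897]
wrist bar T [-16.6 -15.8  12.2  12.3] 2839 saddle n 1153
   outerT [14.1 18.9 19.5 19.7] S [ 62.1 104.3] z [70.6 76.3]
side bar T [-16.3 -15.6  13.   13.1] 98 saddle n 84
   outerT [17.1 19.7 20.1 20.3] S [ 68.7 106. ] z [70.6 75.8]
top bar T [ 0.1  0.1 14.2 14.3] 28 saddle n 32
   outerT [18.8 21.3 21.6 21.6] S [ 76.8 104.2] z [70.6 75.2]
side t 26.5 pitch 0.0887 z0 0.0761 front [-38.5 295. ] noz 268.3 tip 87.2 F [-0.3 -0.5  1. ] pos [0.6007 0.0842 0.0796]
```

Released, and the bar is still tipped. Rise straight up and retreat, then check.

drive_tool(series=[[[0,0,-8,0],[0,0,-15,0],[0,0,-25,0],[0,0,-35,0],[0,0,-35,0],[0,-40,0,0],[0,-40,0,0],[0,-40,0,0],[0,-40,0,0],[0,-40,0,0],[0,-40,0,0],[0,0,0,0]]])

```text
t: 27.75
position: [0.5681, -0.1588, 0.1984]
eef_rot: [0.001, 0.071, 0.997, -0.001]
ft_force: [0.5, 0.3, 0.3]
opening: 0.411
finger_force: 0.0
```

```bash
python3 - <<'E'
from bar import *
print(observe()['position'])
bar('side'); ims=[]
for n in['side','top']:
    c=cam(n); W=cloud(c); S=(W[...,:2]-M)@D; T=(W[...,:2]-M)@E_; z=W[...,2]
    zl=.068-.09*(S-.0875); near=(abs(S-.0875)<.04)&(abs(T)<.035)
    pl=near&(abs(z-zl-.005)<.0022); tb=near&(z>zl+.036)
    for k,m in(('plate',pl),('tab',tb)):
        if m.sum()>9: print(n,k,m.sum(),'S',np.round(np.percentile(S[m],[1,99])*1e3,1),'T',np.round(np.percentile(T[m],[1,99])*1e3,1),'z',np.round(np.percentile(z[m],[2,98]),4), rect(np.c_[S[m],T[m]])[2])
    if pl.sum()>20:
        A=np.c_[S[pl],T[pl],np.ones(pl.sum())]; print('  plate tilt S,T',np.linalg.lstsq(A,z[pl],rcond=None)[0])
    for a,b in [(-.0285,-.019),(.019,.0285)]:
        k=(T>a)&(T<b)&(abs(z-.040)<.002)&(abs(S)<.2); r=(T>a-.0)&(T<b)&(abs(z-.030)<.0025)&(S>.1)&(S<.25)
        if k.sum()>5: print('  deck',np.round(np.sort(S[k])[-5:]*1e3,1))
        if r.sum()>5: print('  rest',np.round(np.percentile(S[r],[0,100])*1e3,1))
    pc=project(c,[*(M+.0875*D),.07])[0].astype(int)
    ims.append(cv2.resize(c['frame'][pc[1]-75:pc[1]+75,pc[0]-100:pc[0]+100],(400,300),interpolation=cv2.INTER_CUBIC))
save(np.hstack(ims),'fin.png')
E
```

```text
[ 0.56811188 -0.15878416  0.19838998]
side t 27.75 pitch 0.0898 z0 0.0764 front [-59.8 293.7] noz 268.7 tip -158.0 F [0.5 0.3 0.3] pos [ 0.5681 -0.1588  0.1984]
side plate 299 S [ 70.8 118.1] T [-23.4  20.1] z [0.0695 0.0755] 0.7952239513397217
side tab 103 S [86.8 96.6] T [-13.9  11.1] z [0.1039 0.1101] 0.040901102125644684
  plate tilt S,T [-0.09516155 -0.00390074  0.08159359]
  deck [36.5 37.1 41.1 44.9 49.7]
  rest [180.9 194.6]
  deck [87.9 88.  88.1 88.7 88.8]
  rest [180.7 196.5]
top plate 195 S [ 68.2 105.2] T [-21.9  21.3] z [0.0702 0.0759] 48.51809310913086
top tab 75 S [85.1 95.3] T [-12.9  12.1] z [0.105  0.1098] 1.9919652938842773
  plate tilt S,T [-0.09199296 -0.0023002   0.08092421]
  deck [64.7 64.9 66.8 68.7 69.1]
  rest [178.1 194.8]
```

View pics/fin.png

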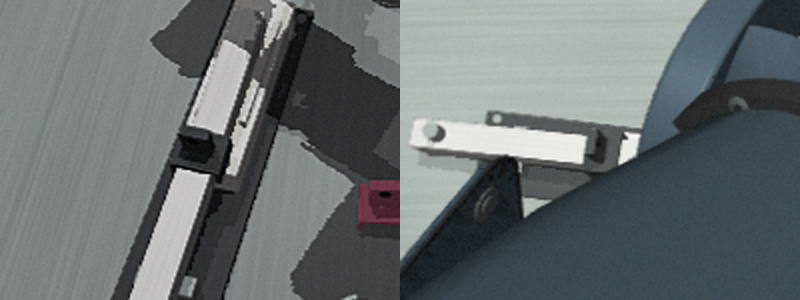

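The final crops show the saddle seated astride the bar at the edge ((197,148) in the side view, (598,147) in the top view). Its tilt of about 0.093 matches the bar's 0.090, it is square, and it is within about 0.5 mm of the edge. The arm is clear.

```bash
python3 -c "
from bench import *
print(sign_off())"
```

```text
the job is handed in; nothing more can be done
None
```

The job is handed in at about 28 s: the bar is just tipped onto the low rest and stayed tipped with the arm clear (balance point an estimated 2–7 mm past the edge), and the dark saddle sits square and fully down, within about 0.5 mm of the deck's edge.

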